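Hold a heating block in the corner of its alignment fixture

TASK

Turn the latch knob on the alignment fixture clockwise (seen from above) until it clicks over and its arm stands clear of the pocket. Then set the tall heating block with six wells flat on the fixture's plate and press it into the corner, a long side flush against the long fence and an end flush against the short fence, touching both at once. The program finishes while the robot still holds the block there, pressed against both fences with a few newtons each, so that a colleague can fasten it; leave the low block and everything else where they are.

Things in the scene. Friction and masses are not known exactly. Their poses are not given: they have to be found in the camera images.
- fixture: alignment fixture (sizes in mm), fixed to the worktop: polished dark steel plate 130 (x) by 220 (y) by 10 thick. Origin: centre of its underside, on the worktop. x points to the long fence (roughly away from the robot), y to the latch knob (roughly left), z up; turned by up to 0.35 rad. The pocket is the corner between the fences. The block slides easily on plate and fences (friction about 0.15).
- fence_long: long aluminium fence on the fixture's plate, 12 (x) by 150 (y), 22 high above the plate, along its +x edge. Origin: centre of its underside (at x +59, y -25, z 10 from the fixture's origin). Its inner face looks to the fixture's -x, 53 from the fixture's origin. Rigid.
- fence_short: short aluminium fence on the plate, 85 (x) by 12 (y), 22 high above the plate, along its -y edge. Origin: centre of its underside (at x -7.5, y -104, z 10 from the fixture's origin). Its inner face looks to the fixture's +y, 98 from the fixture's origin. Rigid.
- corner (a point): inside corner of the pocket: where the two fences' inner faces meet the top of the plate (x +53, y -98, z 10 from the fixture's origin); axes as the fixture's. With the tall block home in the corner, the middle of its underside stands at x -23, y +38, z 0 from here.
- latch (a joint): turn latch, rad: 0 = its arm lies over the pocket, grows clockwise seen from above, stops at 1.2 with the arm swung towards the robot, clear of the pocket. An over-centre spring resists (at most about 0.12 N m) up to halfway (0.6); past that it snaps on to 1.2 and stays there.
- latch_grip (a point): on the latch's upright turning axis, at the height to grip its black bar handle; fixed place x 0, y +65, z 56 from the fixture's origin. The bar is 12 wide (this point's x axis), 42 long (its y axis) and reaches from z = 32 mm up to z = 66 mm above the worktop. These axes turn with the latch. The arm, 16 wide, 113 long, top at z = 30 mm, points along -y. A hub of 32 diameter, top at z = 32 mm, lies under the bar.
- tall_block: the aluminium heating block to be handled: 46 (its x) by 76 (its y) by 60 tall, with two rows of three 12 mm wells in the top, 36 deep; 0.4 kg (varies by a quarter). Origin: centre of its underside; z up. Both ways round are alike. It stands on the worktop, left of the fixture. Grip it across its 46 mm width in the upper half, with the fingertips no lower than 28 above its underside, so that they stay above the 22 mm fences.
- low_block: spare aluminium block, not to be moved: 46 (x) by 76 (y) by 40 tall, with two wells of 27 mm. Origin: centre of its underside. It stands on the worktop left of the fixture, nearer to it or farther than the tall block.
- tube: sample tube with a yellow cap lying on the worktop, 17 by 106 by 16 high; bystander. Origin: centre of its underside.
- pen: marker pen lying on the worktop, 17 by 138 by 18 high; bystander. Origin: centre of its underside.
- dish: round clear dish, 62 diameter, 16 high; bystander. Origin: centre of its underside.
- tape: roll of tape lying flat, 69 diameter, 19 high; bystander. Origin: centre of its underside.

How it is judged:
On the way, in this order (a step that is already met when the one before it is completed fails the run):
1. the latch has clicked over, its arm clear of the pocket (value of joint latch above 1.05 rad), for 0.2 s.
2. the tall block is lifted clear of the worktop (height (world z) of tall_block above 0.02 m and contact force between the fingers and tall_block above 1.5 N), for 0.2 s.
At the end, for the whole second after the job is handed in: Latch over 1.05 rad; tall block at rest on the plate, home in the corner within 3 mm each way and square within 0.035 rad, tilted under 0.055 rad, pressing on each of the two fences with more than 1.5 N, the fingers still pressing on it with more than 1.5 N (value of joint latch above 1.05 rad and x of tall_block in the frame of corner between -0.026 and -0.02 m and y of tall_block in the frame of corner between 0.035 and 0.041 m and z of tall_block in the frame of corner between -0.003 and 0.003 m and angle between the y axis of tall_block and the y axis of fixture, either way round below 0.035 rad and angle between tall_block's own z axis and vertical below 0.055 rad and contact force between tall_block and fence_long above 1.5 N and contact force between tall_block and fence_short above 1.5 N and contact force between the fingers and tall_block above 1.5 N and linear speed of tall_block below 0.01 m/s); the arm keeps its last pose, push and grip.
It fails at once if the low two-well block is shifted by more than 20 mm (distance of low_block from where it was at the start of the episode above 0.02 m).
It fails at once if the lying sample tube is shifted by more than 30 mm (distance of tube from where it was at the start of the episode above 0.03 m).
It fails at once if the marker pen is shifted by more than 30 mm (distance of pen from where it was at the start of the episode above 0.03 m).
It fails at once if the dish is shifted by more than 30 mm (distance of dish from where it was at the start of the episode above 0.03 m).
It fails at once if the tape roll is shifted by more than 30 mm (distance of tape from where it was at the start of the episode above 0.03 m).
It also fails if it takes over 64 s, if anything falls off the work surface, if the arm or the gripper's body presses on something with over 40 N, if the wrist force passes 120 N, or if a joint passes its speed limit or range.

ROBOT

A 6-joint arm with a two-finger parallel gripper is mounted at the origin on a cart in front of the work surface, level with it; the furniture and walls round the work are solid. World frame = base frame: x ahead of the robot, y to its left, z up, the work surface at z = 0. Lengths are in m, angles in rad, forces in N, time in s.
With the tool pointing down it reaches from about 0.4 to 0.925 m from the base axis. Payload 3.4 kg.
Tool frame: the origin (TCP) lies midway between the tips of the shut fingers; the grasp point (between the pads) lies 19 mm behind it (r.grip_point_offset is the distance from the TCP to the grasp point, in m); z points along the fingers, y is the direction in which the jaws open and shut (so a half turn about z gives the same grasp; the last joint's range is limited). The gripper opens to 85 mm and grips with 20 to 120 N. Pads are 22 mm wide; open, the fingers measure 114 mm over their backs; the gripper's body (76 mm by 85 mm) begins 54 mm behind the grasp point. The pads swing forward as they close: fully open they stand 13 mm farther back than shut.
Start: joints at [-1.363, 0.307, 1.506, -0, 1.328, -0.073], TCP at [0.159, -0.552, 0.231] pointing down, gripper open.
Joint ranges: [-3.12, 3.12], [-1.05, 2.28], [0.14, 2.33], [-1.42, 4.57], [0.1, 2.73], [-2.68, 2.68]. Speed limits (rad/s): [2.57, 2.57, 3.14, 3.14, 3.14, 3.14].

INTERFACE

Orientations are given as a unit quaternion [w, x, y, z].
In Python, from workcell import r gives the robot as it stands. The module is installed in compiled form; this text tells all that it offers.
- The arm moves only by the tool step_arm, never from a script. Its argument "targets" is one flat list of numbers, 6 for each row, row after row: the shift along the tool's x, y, z in mm, then the turn, a rotation vector about the tool's x, y, z in rad. A call has 1 to 12 rows; each row shifts and turns the commanded pose from where the row before left it, along the tool's axes as they then stand; what a row does not reach is not made up. A row lasts 1/12 s, in which the tool goes at most 41.7 mm and 7.16 degrees, less where a joint would pass 70% of its speed; a pose out of reach is approached as far as the arm can. A call is refused whole if a number of a shift passes 41.7 or a number of a turn 0.125, either way. A call with a gripper value outside its range is refused whole. "hand" is the opening in per cent of the stroke, from 0 (shut) to 100 (fully open), set as the call begins (left out, the last holds). The fingers move at their own pace and stop on an object; "squeeze" is the grip in N (left out, the last holds). Time passes only in rows, so rows that do not move let the fingers close. It gives the time, the measured TCP pose, the force and the opening at its end, in the units of the state.
- r.observe(): the state, without advancing time (a new reading comes with each control period).
- r.read_camera(name): name is "side" or "top" or "wrist"; returns the picture (480x640x3 uint8, blue, green, red); there is no depth.
- r.get_calibration(name): a dict with "mtx" (3x3 intrinsics, pixels), "world_to_cam" (4x4, takes a point from world to camera coordinates). Camera axes: x right, y up, looking along -z (the intrinsics and any distortion apply to the point x, -y, -z); pixel columns grow to the right and rows downward; lengths in m; the calibration is good to about 2 mm. A picture is of the moment at which its call begins: read the wrist's pose just before it. get_calibration takes no time and is no camera call; for the wrist camera it gives the pose at the moment of the call.
- r.close_job(): hands the job in, once; it reports no verdict.
Trained networks look in the newest picture that a camera, given by its name, has taken for a name from the list of things; names that differ only in an ending like _2 or _b are one class to them, and where a whole thing is asked for, a point or a joint stands for the part that bears it (a point fixed in the world has none). Each returns a list of dicts, best first, with "conf" (0 to 1); they miss things now and then, are a little off and sometimes report something else, mostly with a low value. They report only what shows in the picture. A call takes as long as a camera call.
- r.trace(camera, target): "mask" (480x640 bool, what is visible of it) and "pixel" ([column, row] in pixels, amid what is visible of it).
The state is a dict: "time": time; "q": joint angles; "joint_velocities": joint speeds; "joint_efforts": joint torques, N m; "tool_pos": TCP position; "eef_rot": TCP orientation; "ft_force": force on the tool from outside, world axes, zero at the start; "wrist_torque": the same for the moment, N m; "grip_width": finger opening in m.
Only numpy, scipy, OpenCV 4.12 (cv2) and the standard library are available. Lean on these libraries where they do the work, as an engineer would, in place of code of your own. Each camera call takes 0.05 s, during which the arm holds its last target.

## Working session

There is one attempt and no reset: what is moved stays moved. The work goes in short steps, Python scripts to look and compute and a tool call to move; the robot and the scene stay as the last step left them, time stands still between calls to the robot, and variables do not carry over. Pictures are saved under pics/ and viewed, and the job is handed in when it is done.

Besides the shell and the picture viewer there is one more tool, called after "Call:" as name(argument=value, ...) on one line, values as JSON. step_arm: Moves the arm, as the interface text tells. Its arguments: {"type":"object","properties":{"targets":{"type":"array"},"hand":{"type":"number"},"squeeze":{"type":"number"}},"required":["targets"]}

```bash
mkdir -p pics; python3 - <<'E'
from workcell import r
import cv2,numpy as np
s=r.observe();print({k:np.round(v,3).tolist() for k,v in s.items()}, r.grip_point_offset)
for c in ["top","side"]:
    cv2.imwrite(f"pics/{c}1.png",r.read_camera(c))
    k=r.get_calibration(c);print(c,np.round(k["mtx"],1).tolist(),np.round(k["world_to_cam"],3).tolist(),[a for a in k])
E
```

```text
{'time': 0.0, 'q': [-1.363, 0.308, 1.508, -0.0, 1.328, -0.074], 'joint_velocities': [0.0, 0.0, -0.001, 0.0, -0.0, -0.002], 'joint_efforts': [-0.004, -45.755, -25.192, -0.001, 0.013, 0.0], 'tool_pos': [0.159, -0.552, 0.23], 'eef_rot': [-0.001, 0.99, 0.14, -0.0], 'ft_force': [0.863, 0.759, -0.604], 'wrist_torque': [-0.018, -0.038, 0.058], 'grip_width': 0.085} 0.0187
top [[563.8, 0.0, 319.3], [0.0, 563.8, 246.2], [0.0, 0.0, 1.0]] [[0.024, -1.0, 0.0, 0.117], [0.987, 0.024, 0.162, -0.485], [-0.162, -0.003, 0.987, -1.344], [0.0, 0.0, 0.0, 1.0]] ['mtx', 'world_to_cam']
side [[488.3, 0.0, 316.3], [0.0, 488.3, 243.2], [0.0, 0.0, 1.0]] [[-0.829, -0.56, -0.004, 0.462], [0.372, -0.556, 0.743, -0.171], [-0.418, 0.614, 0.669, -0.804], [0.0, 0.0, 0.0, 1.0]] ['mtx', 'world_to_cam']
```

View pics/top1.png

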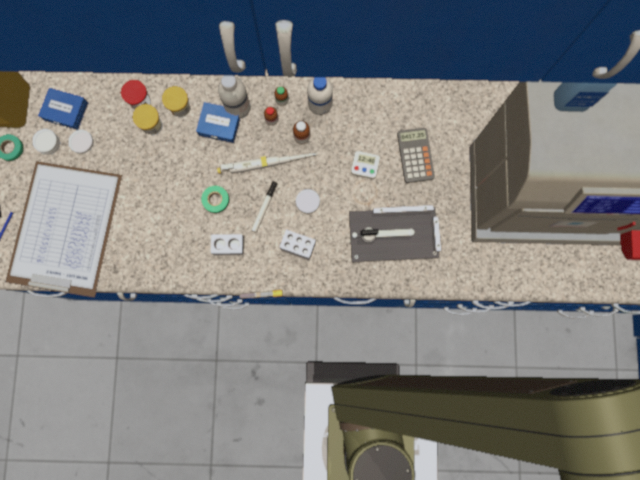

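View pics/side1.png

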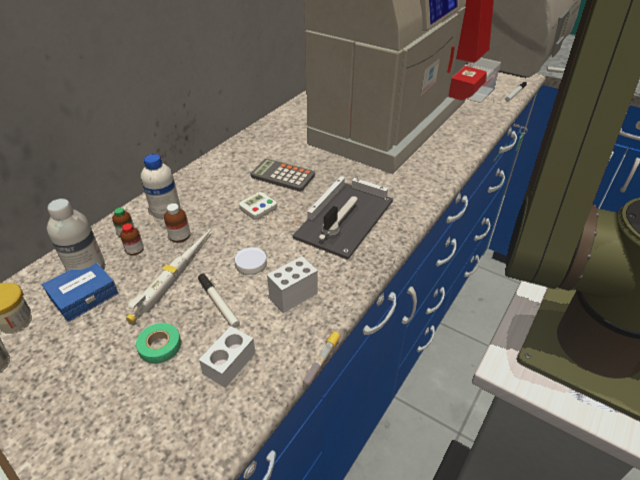

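```bash
cat > h.py <<'E'
import numpy as np,cv2
from scipy.optimize import minimize
def proj(k,P):
    P=np.atleast_2d(P);W=k["world_to_cam"];c=P@W[:3,:3].T+W[:3,3]
    u=c[:,0]/-c[:,2];v=-c[:,1]/-c[:,2];m=k["mtx"]
    return np.c_[m[0,0]*u+m[0,2],m[1,1]*v+m[1,2]]
def ray(k,px,z):
    m=k["mtx"];W=k["world_to_cam"];d=np.array([(px[0]-m[0,2])/m[0,0],-(px[1]-m[1,2])/m[1,1],-1])
    R=W[:3,:3];o=-R.T@W[:3,3];d=R.T@d
    return o+d*(z-o[2])/d[2]
def box(sx,sy,z0,z1,cx=0,cy=0):
    return np.array([[cx+a*sx/2,cy+b*sy/2,z] for a in(-1,1) for b in(-1,1) for z in(z0,z1)])
def place(P,p):
    c,s=np.cos(p[2]),np.sin(p[2]);return np.c_[p[0]+c*P[:,0]-s*P[:,1],p[1]+s*P[:,0]+c*P[:,1],P[:,2]]
def sil(k,boxes,p,S=4):
    # antialiased silhouette by fillConvexPoly with shift
    im=np.zeros((480*S,640*S),np.uint8)
    for b in boxes:
        h=cv2.convexHull(proj(k,place(b,p)).astype(np.float32))[:,0]
        cv2.fillConvexPoly(im,np.round((h+.5)*S*16-8).astype(np.int32),255,shift=4)
    return cv2.resize(im,(640,480),interpolation=cv2.INTER_AREA)/255.
def fit(views,boxes,p0):
    # views: list of (calib, mask)
    def cost(p):
        t=0
        for k,m in views:
            x=sil(k,boxes,p);t+=1-np.minimum(x,m).sum()/np.maximum(x,m).sum()
        return t
    best=None
    for dy in (0,.15,-.15):
        q=np.array(p0)+[0,0,dy]
        s=np.vstack([q,q+[.01,0,0],q+[0,.01,0],q+[0,0,.1]])
        o=minimize(cost,q,method="Nelder-Mead",options=dict(initial_simplex=s,xatol=1e-4,fatol=1e-4,maxiter=150))
        if best is None or o.fun<best.fun:best=o
    return best.x,best.fun
MODELS=dict(tall_block=[box(.046,.076,0,.06)],low_block=[box(.046,.076,0,.04)],
 fixture=[box(.13,.22,0,.01),box(.012,.15,.01,.032,.059,-.025),box(.085,.012,.01,.032,-.0075,-.104)])
E
python3 - <<'E'
from workcell import r
import cv2,numpy as np,pickle
from h import *
D={}
for c in ["top","side"]:
    k=r.get_calibration(c);im=r.read_camera(c)
    for n in ["tall_block","low_block","fixture","fence_long","fence_short","latch_grip","tube","pen","dish","tape"]:
        t=r.trace(c,n)
        D[c,n]=t
        print(c,n,[(round(a["conf"],2),np.round(a["pixel"]).tolist(),int(a["mask"].sum())) for a in t[:3]], [np.round(ray(k,t[0]["pixel"],0.02),3).tolist()] if t else "")
pickle.dump(D,open("D.pkl","wb"))
E
```

```text
top tall_block [(0.78, [300.0, 246.0], 672), (0.72, [265.0, 206.0], 323)] [[0.484, 0.177, 0.02]]
top low_block [(0.6, [230.0, 244.0], 695)] [[0.485, 0.352, 0.02]]
top fixture [(0.58, [395.0, 237.0], 4751)] [[0.513, -0.059, 0.02]]
top fence_long [(0.85, [401.0, 208.0], 393)] [[0.589, -0.074, 0.02]]
top fence_short [(0.74, [299.0, 244.0], 687), (0.48, [438.0, 232.0], 254)] [[0.49, 0.179, 0.02]]
top latch_grip [(0.77, [382.0, 234.0], 414), (0.54, [229.0, 242.0], 674)] [[0.52, -0.026, 0.02]]
top tube [(0.67, [264.0, 294.0], 243)] [[0.363, 0.262, 0.02]]
top pen [(0.62, [264.0, 204.0], 292)] [[0.59, 0.271, 0.02]]
top dish [(0.93, [306.0, 202.0], 480)] [[0.597, 0.166, 0.02]]
top tape [(0.56, [221.0, 203.0], 498)] [[0.589, 0.38, 0.02]]
side tall_block [(0.95, [290.0, 286.0], 2002)] [[0.489, 0.187, 0.02]]
side low_block [(0.7, [227.0, 358.0], 2006)] [[0.48, 0.364, 0.02]]
side fixture [(0.77, [346.0, 218.0], 4794)] [[0.506, -0.035, 0.02]]
side fence_long [(0.7, [327.0, 200.0], 481)] [[0.574, -0.066, 0.02]]
side fence_short [(0.68, [370.0, 187.0], 379)] [[0.52, -0.163, 0.02]]
side latch_grip [] 
side tube [(0.93, [321.0, 358.0], 552)] [[0.357, 0.282, 0.02]]
side pen [(0.71, [216.0, 302.0], 599)] [[0.574, 0.288, 0.02]]
side dish [(0.82, [248.0, 259.0], 678)] [[0.597, 0.174, 0.02]]
side tape [(0.82, [157.0, 338.0], 1332)] [[0.6, 0.4, 0.02]]
```

```bash
python3 - <<'E'
from workcell import r
import pickle
from h import *
D=pickle.load(open("D.pkl","rb"))
K={c:r.get_calibration(c) for c in["top","side"]}
for n,p0 in [("tall_block",(.484,.18,1.3)),("low_block",(.485,.355,1.57-1.57)),("fixture",(.51,-.055,0.03))]:
    if n=="tall_block": p0=(.484,.18,-.25)
    for cs in (["top"],["side"],["top","side"]):
        p,f=fit([(K[c],D[c,n][0]["mask"].astype(float)) for c in cs],MODELS[n],p0)
        print(n,cs,np.round(p,4),round(f,3))
    out=[]
    for c in K:
        im=cv2.imread(f"pics/{c}1.png")
        for b in MODELS[n]:
            h=cv2.convexHull(proj(K[c],place(b,p)).astype(np.float32))[:,0]
        u=D[c,n][0]["pixel"];
        big=cv2.resize(im,None,fx=4,fy=4,interpolation=cv2.INTER_CUBIC)
        for b in MODELS[n]:
            q=np.round((proj(K[c],place(b,p))+.5)*4).astype(int)
            for i in range(8):
                for j in (1,2,4):
                    if not i&j: cv2.line(big,tuple(map(int,q[i])),tuple(map(int,q[i|j])),(0,0,255),1)
        x,y=int(u[0]*4),int(u[1]*4);out.append(big[max(0,y-250):y+250,max(0,x-200):x+200][:500,:400])
    cv2.imwrite(f"pics/fit_{n}.png",np.hstack([cv2.copyMakeBorder(o,0,500-o.shape[0],0,400-o.shape[1],0) for o in out]))
E
```

```text
tall_block ['top'] [ 0.4841  0.1819 -0.3217] 0.076
tall_block ['side'] [ 0.4824  0.186  -0.3189] 0.031
tall_block ['top', 'side'] [ 0.4832  0.1826 -0.2999] 0.164
low_block ['top'] [0.4827 0.3581 0.0288] 0.026
low_block ['side'] [0.4812 0.3616 0.0487] 0.036
low_block ['top', 'side'] [0.4824 0.3589 0.0458] 0.115
fixture ['top'] [ 0.5227 -0.0581  0.0695] 0.022
fixture ['side'] [ 0.5192 -0.0535  0.075 ] 0.03
fixture ['top', 'side'] [ 0.5213 -0.0569  0.0715] 0.085
```

View pics/fit_tall_block.png

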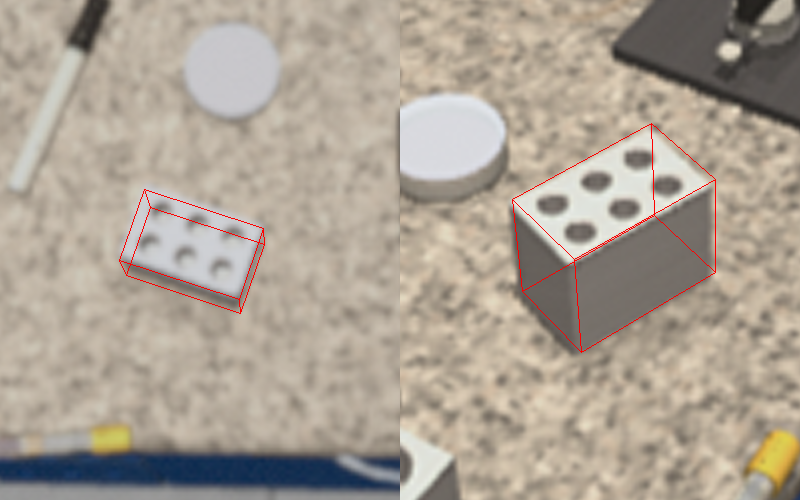

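View pics/fit_fixture.png

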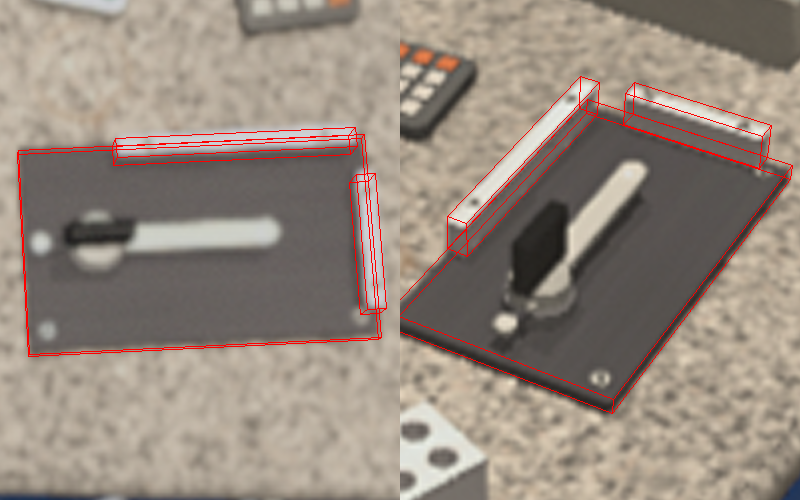

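Call:
step_arm(targets=[29,-26,0,0,0,0,29,-26,0,0,0,0,29,-26,0,0,0,0,29,-26,0,0,0,0,29,-26,0,0,0,0,29,-26,0,0,0,0,29,-26,0,0,0,0,29,-26,0,0,0,0,29,-26,0,0,0,0,29,-26,0,0,0,0,29,-26,0,0,0,0,29,-26,0,0,0,0], hand=100)

```text
time: 2.2
tool_pos: [0.4079, -0.1545, 0.2317]
eef_rot: [0.0, 0.99, 0.14, 0.0]
ft_force: [1.0, -0.2, 0.6]
grip_width: 0.0858
```

Call:
step_arm(targets=[30,-26,0,0,0,-0.12,30,-22,0,0,0,-0.12,30,-18,0,0,0,-0.12,25,-12,0,0,0,-0.12,0,0,0,0,0,-0.12,0,0,0,0,0,-0.12,0,0,0,0,0,-0.12,0,0,0,0,0,-0.12,0,0,0,0,0,-0.12,0,0,0,0,0,-0.12,0,0,0,0,0,-0.12,0,0,0,0,0,-0.04])

```text
time: 3.2
tool_pos: [0.4778, -0.0359, 0.2314]
eef_rot: [0.0, 0.68, 0.733, 0.0]
ft_force: [-0.8, -0.6, 0.4]
grip_width: 0.0855
```

```bash
python3 - <<'E'
from workcell import r
import cv2,numpy as np
from h import *
s=r.observe();print({k:np.round(v,3).tolist() for k,v in s.items()})
k=r.get_calibration("wrist");im=r.read_camera("wrist");cv2.imwrite("pics/w1.png",im)
print(np.round(k["mtx"],1).tolist(),np.round(k["world_to_cam"],3).tolist(), -k["world_to_cam"][:3,:3].T@k["world_to_cam"][:3,3])
E
```

```text
{'time': 3.2, 'q': [-0.163, 0.173, 1.696, -0.0, 1.273, -0.239], 'joint_velocities': [0.001, -0.001, -0.002, -0.001, -0.0, -0.379], 'joint_efforts': [0.023, -36.094, -24.439, 0.0, -0.0, -0.241], 'tool_pos': [0.478, -0.036, 0.231], 'eef_rot': [0.0, 0.68, 0.733, 0.0], 'ft_force': [-0.76, -0.648, 0.373], 'wrist_torque': [-0.009, -0.002, -0.054], 'grip_width': 0.086}
[[413.5, 0.0, 315.0], [0.0, 413.5, 231.9], [0.0, 0.0, 1.0]] [[0.997, 0.075, -0.0, -0.474], [-0.071, 0.95, -0.305, 0.108], [-0.023, 0.304, 0.953, -0.359], [0.0, 0.0, 0.0, 1.0]] [0.47213624 0.04212352 0.37473174]
```

View pics/w1.png

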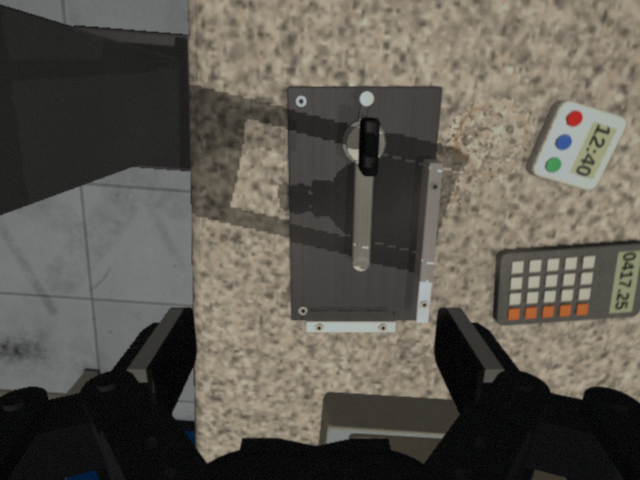

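```bash
python3 - <<'E'
from workcell import r
from h import *
k=r.get_calibration("wrist");im=r.read_camera("wrist")
for n in ["fixture","fence_long","fence_short","latch_grip"]:
    t=r.trace("wrist",n);print(n,[(round(a["conf"],2),np.round(a["pixel"]).tolist(),int(a["mask"].sum())) for a in t[:3]])
    if n=="fixture":
        p,f=fit([(k,t[0]["mask"].astype(float))],MODELS[n],(.521,-.056,.072));print(np.round(p,4),f)
bar=[box(.012,.042,.032,.066,0,.065),box(.016,.113,.02,.03,0,.065-.0565)]
big=cv2.resize(im,None,fx=2.5,fy=2.5,interpolation=cv2.INTER_CUBIC)
for b in MODELS["fixture"]+bar:
    q=np.round((proj(k,place(b,p))+.5)*2.5).astype(int)
    for i in range(8):
        for j in (1,2,4):
            if not i&j: cv2.line(big,tuple(map(int,q[i])),tuple(map(int,q[i|j])),(0,0,255),1)
cv2.imwrite("pics/w1fit.png",big[180:780,600:1200])
c,s=np.cos(p[2]),np.sin(p[2]);print("latch",p[0]-s*.065,p[1]+c*.065)
E
```

```text
fixture [(0.67, [363.0, 207.0], 35783)]
[ 0.5205 -0.0534  0.0729] 0.010617895517666787
fence_long [(0.95, [423.0, 237.0], 2940)]
fence_short [(0.78, [353.0, 323.0], 1840)]
latch_grip [(0.74, [365.0, 176.0], 3551)]
latch 0.515812899697002 0.011405513978332574
```

View pics/w1fit.png

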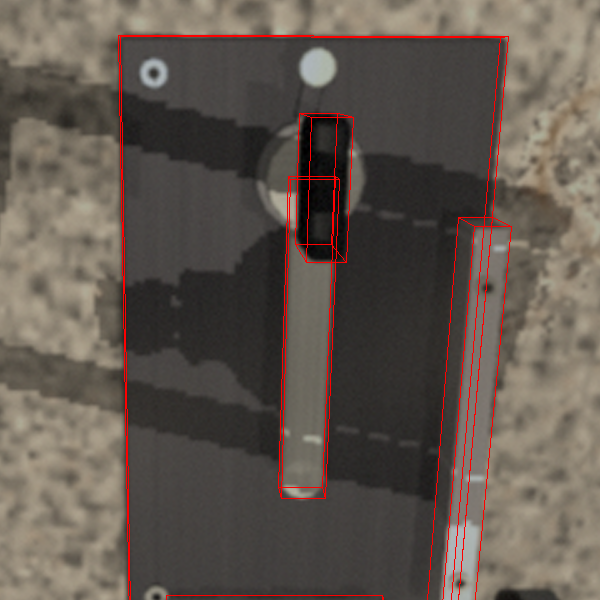

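Call:
step_arm(targets=[22,20,20,0,0,0,22,21,30,0,0,0,0,0,35,0,0,0,0,0,35,0,0,0,0,0,30,0,0,0,0,0,0,0,0,0,0,0,0,0,0,0], hand=60)

```text
time: 4.08
tool_pos: [0.5138, 0.0104, 0.0809]
eef_rot: [-0.002, 0.682, 0.731, -0.001]
ft_force: [0.2, -0.4, -0.5]
grip_width: 0.0509
```

```bash
python3 - <<'E'
from workcell import r
import cv2,numpy as np
s=r.observe();print({k:np.round(v,4).tolist() for k,v in s.items()})
cv2.imwrite("pics/w2.png",r.read_camera("wrist"))
E
```

```text
{'time': 4.0833, 'q': [-0.062, 0.3914, 1.8245, -0.0, 0.9301, -0.1316], 'joint_velocities': [-0.0045, -0.0486, -0.0538, 0.0009, 0.0056, -0.0007], 'joint_efforts': [0.0879, -41.7617, -16.6335, 0.003, -0.0014, 0.0046], 'tool_pos': [0.5138, 0.0104, 0.0809], 'eef_rot': [-0.0017, 0.6821, 0.7313, -0.0014], 'ft_force': [0.1913, -0.424, -0.4692], 'wrist_torque': [-0.0247, -0.0248, 0.0455], 'grip_width': 0.0509}
```

View pics/w2.png

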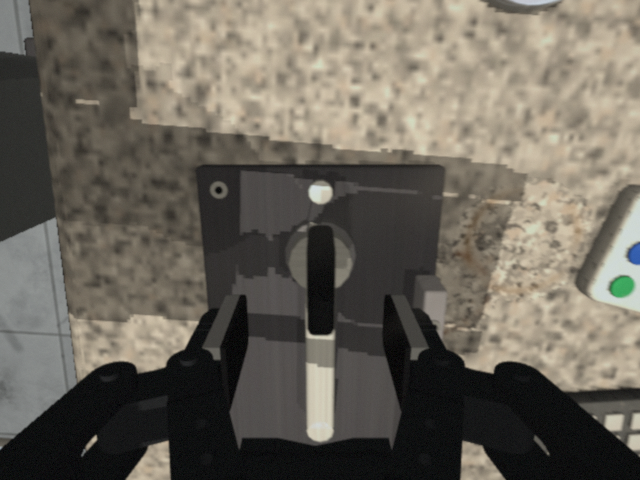

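Call:
step_arm(targets=[0.5,1.5,20,0,0,0,0,0,20,0,0,0,0,0,2,0,0,0,0,0,0,0,0,0,0,0,0,0,0,0])

```text
time: 4.55
tool_pos: [0.5181, 0.0107, 0.0419]
eef_rot: [0.001, 0.682, 0.731, 0.001]
ft_force: [0.1, -0.1, 1.3]
grip_width: 0.0512
```

Call:
step_arm(targets=[0,0,0,0,0,0,0,0,0,0,0,0,0,0,0,0,0,0,0,0,0,0,0,0,0,0,0,0,0,0,0,0,0,0,0,0], hand=0, squeeze=40)

```text
time: 5.05
tool_pos: [0.5156, 0.0108, 0.0411]
eef_rot: [-0.0, 0.682, 0.732, -0.001]
ft_force: [-3.7, -0.0, 8.7]
grip_width: 0.0114
```

Call:
step_arm(targets=[0,0,0,0,0,0.1,0,0,0,0,0,0.1,0,0,0,0,0,0.1,0,0,0,0,0,0.1,0,0,0,0,0,0.1,0,0,0,0,0,0.1,0,0,0,0,0,0.1,0,0,0,0,0,0.1,0,0,0,0,0,0.1,0,0,0,0,0,0.1,0,0,0,0,0,0.1,0,0,0,0,0,0.06])

```text
time: 6.05
tool_pos: [0.5155, 0.0108, 0.0411]
eef_rot: [-0.0, 0.972, 0.236, -0.001]
ft_force: [-3.8, -0.6, 8.2]
grip_width: 0.0111
```

Call:
step_arm(targets=[0,0,0,0,0,0,0,0,0,0,0,0,0,0,0,0,0,0])

```text
time: 6.3
tool_pos: [0.5155, 0.0108, 0.041]
eef_rot: [-0.0, 0.971, 0.238, -0.001]
ft_force: [-3.2, -1.1, 9.0]
grip_width: 0.0113
```

Call:
step_arm(targets=[0,0,0,0,0,0,0,0,0,0,0,0,0,0,0,0,0,0,0,0,0,0,0,0,0,0,-10,0,0,0,0,0,-25,0,0,0,0,0,-35,0,0,0,0,0,-40,0,0,0,0,0,-40,0,0,0,0,0,-10,0,0,0], hand=70)

```text
time: 7.13
tool_pos: [0.5204, 0.0107, 0.2071]
eef_rot: [0.002, 0.971, 0.238, 0.006]
ft_force: [2.0, 1.3, 1.3]
grip_width: 0.0597
```

```bash
python3 - <<'E'
from workcell import r
import cv2,numpy as np
s=r.observe();print({k:np.round(v,4).tolist() for k,v in s.items()})
a=r.read_camera("wrist");b=r.read_camera("side")
cv2.imwrite("pics/w3.png",np.hstack([cv2.resize(a,(400,300)),cv2.resize(b[120:390,180:540],(400,300))]))
E
```

```text
{'time': 7.1333, 'q': [-0.0606, 0.2461, 1.662, 0.0, 1.2218, 1.0293], 'joint_velocities': [-0.0011, -0.073, -0.1063, 0.0019, 0.2016, -0.0003], 'joint_efforts': [0.1352, -39.3571, -21.3144, -0.0057, 0.7897, -0.0], 'tool_pos': [0.5204, 0.0107, 0.2071], 'eef_rot': [0.0017, 0.9712, 0.2382, 0.0056], 'ft_force': [2.0152, 1.2654, 1.2508], 'wrist_torque': [-0.0166, -0.0026, -0.0285], 'grip_width': 0.0597}
```

View pics/w3.png

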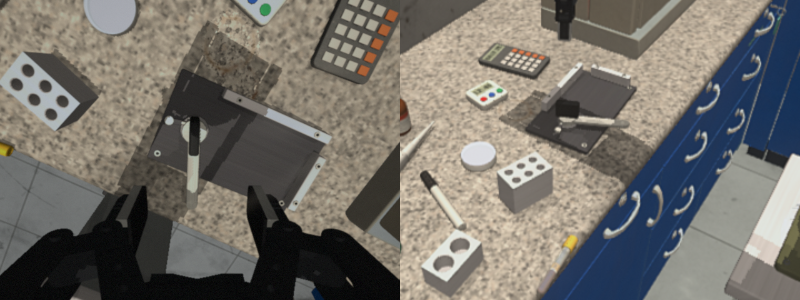

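```bash
python3 - <<'E'
from workcell import r
from h import *
k=r.get_calibration("wrist");im=r.read_camera("wrist")
t=r.trace("wrist","tall_block");print([(round(a["conf"],2),np.round(a["pixel"]).tolist(),int(a["mask"].sum())) for a in t[:3]])
p,f=fit([(k,t[0]["mask"].astype(float))],MODELS["tall_block"],(.483,.184,-.31));print(np.round(p,4),f)
big=cv2.resize(im,None,fx=2,fy=2)
c,s=np.cos(.0729),np.sin(.0729);L=[.5205-s*.065,-.054+c*.065,.0729-1.2]
for b,pp in [(MODELS["tall_block"][0],p),(box(.016,.113,.02,.03,0,-.0565),L)]:
    q=np.round((proj(k,place(b,pp))+.5)*2).astype(int)
    for i in range(8):
        for j in (1,2,4):
            if not i&j: cv2.line(big,tuple(map(int,q[i])),tuple(map(int,q[i|j])),(0,0,255),1)
cv2.imwrite("pics/w4.png",big[100:700,0:800])
E
```

```text
[]Traceback (most recent call last):
  File "<stdin>", line 5, in <module>
IndexError: list index out of range
```

Call:
step_arm(targets=[-8,-33,-10,0,0,0,-8,-33,-10,0,0,0,-8,-34,-10,0,0,0,0,0,0,0,0,-0.12,0,0,0,0,0,-0.12,0,0,0,0,0,-0.12,0,0,0,0,0,-0.12,0,0,0,0,0,-0.12,0,0,0,0,0,-0.12,0,0,0,0,0,-0.06,0,0,0,0,0,0], hand=100)

```text
time: 8.25
tool_pos: [0.4474, 0.0883, 0.2277]
eef_rot: [-0.001, 0.807, 0.59, -0.002]
ft_force: [-0.6, -0.9, 0.3]
grip_width: 0.0854
```

```bash
cat > see.py <<'E'
from workcell import r
from h import *
s=r.observe();print(s["tool_pos"],s["eef_rot"])
k=r.get_calibration("wrist");im=r.read_camera("wrist")
t=r.trace("wrist","tall_block");print([(round(a["conf"],2),np.round(a["pixel"]).tolist(),int(a["mask"].sum())) for a in t[:3]])
L=[];c,s=np.cos(.0729),np.sin(.0729);L=[.5205-s*.065,-.054+c*.065,.0729-1.2]
dr=[(box(.016,.113,.02,.03,0,-.0565),L)]
if t:
  p,f=fit([(k,t[0]["mask"].astype(float))],MODELS["tall_block"],(.483,.184,-.31));print(np.round(p,4),f)
  dr.append((MODELS["tall_block"][0],p))
big=im.copy()
for b,pp in dr:
    q=np.round((proj(k,place(b,pp)))).astype(int)
    for i in range(8):
        for j in (1,2,4):
            if not i&j: cv2.line(big,tuple(map(int,q[i])),tuple(map(int,q[i|j])),(0,0,255),1)
cv2.imwrite("pics/w4.png",big)
E
python3 see.py
```

```text
[0.44741468 0.08825099 0.22767423] [-0.00135872  0.80737276  0.59003558 -0.00231965]
[(0.9, [320.0, 59.0], 7808)]
[ 0.4832  0.1862 -0.3225] 0.013190170568835646
```

View pics/w4.png

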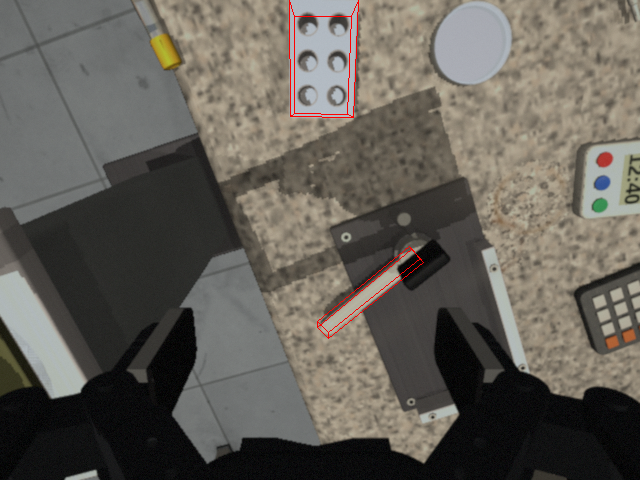

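Call:
step_arm(targets=[35,1,10,0,0,0.0135,35,1,10,0,0,0,34,1,20,0,0,0,0,0,35,0,0,0,0,0,30,0,0,0,0,0,15,0,0,0,0,0,0,0,0,0,0,0,0,0,0,0], hand=100)

```text
time: 9.02
tool_pos: [0.4834, 0.186, 0.1087]
eef_rot: [-0.001, 0.812, 0.584, -0.002]
ft_force: [0.1, -0.4, -0.2]
grip_width: 0.0852
```

```bash
sed -i 's/w4/w5/' see.py; python3 see.py
```

```text
[0.48343819 0.18597599 0.10871916] [-6.30525282e-04  8.12024218e-01  5.83620633e-01 -1.79671579e-03]
[(0.58, [314.0, 250.0], 14948)]
[ 0.4829  0.1857 -0.3206] 0.009138813307024929
```

View pics/w5.png

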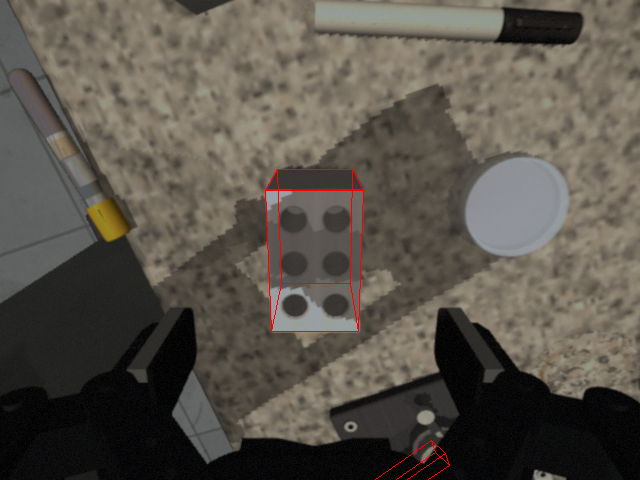

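Call:
step_arm(targets=[0,0,30,0,0,0,0,0,30,0,0,0,0,0,15,0,0,0,0,0,0,0,0,0,0,0,0,0,0,0])

```text
time: 9.53
tool_pos: [0.4852, 0.1862, 0.0358]
eef_rot: [0.0, 0.812, 0.584, 0.0]
ft_force: [-0.2, -0.4, -0.2]
grip_width: 0.0857
```

Call:
step_arm(targets=[0,0,0,0,0,0,0,0,0,0,0,0,0,0,0,0,0,0,0,0,0,0,0,0,0,0,0,0,0,0,0,0,0,0,0,0,0,0,0,0,0,0], hand=0, squeeze=50)

```text
time: 10.12
tool_pos: [0.4852, 0.1867, 0.0367]
eef_rot: [0.0, 0.812, 0.584, 0.001]
ft_force: [-1.3, 1.0, 7.1]
grip_width: 0.0449
```

Call:
step_arm(targets=[0,0,-10,0,0,0,0,0,-25,0,0,0,0,0,-30,0,0,0,0,0,0,0,0,0,0,0,0,0,0,0,0,0,0,0,0,0,0,0,0,0,0,0])

```text
time: 10.7
tool_pos: [0.4831, 0.1858, 0.0989]
eef_rot: [-0.0, 0.812, 0.584, -0.001]
ft_force: [-0.5, -0.3, -4.0]
grip_width: 0.0451
```

```bash
python3 - <<'E'
from workcell import r
import cv2,numpy as np
s=r.observe();print({k:np.round(v,4).tolist() for k,v in s.items()})
a=r.read_camera("wrist");b=r.read_camera("side")
cv2.imwrite("pics/w6.png",np.hstack([cv2.resize(a,(400,300)),cv2.resize(b[120:390,180:540],(400,300))]))
E
```

```text
{'time': 10.7, 'q': [0.2856, 0.3705, 1.7981, -0.0, 0.976, 0.609], 'joint_velocities': [-0.0008, 0.0134, 0.0024, 0.0015, -0.0003, 0.0008], 'joint_efforts': [0.001, -46.3032, -20.4969, -0.0053, -0.0493, 0.0], 'tool_pos': [0.4831, 0.1858, 0.0989], 'eef_rot': [-0.0005, 0.8117, 0.584, -0.0014], 'ft_force': [-0.5291, -0.2576, -4.0003], 'wrist_torque': [0.0308, 0.0175, 0.0361], 'grip_width': 0.0451}
```

View pics/w6.png

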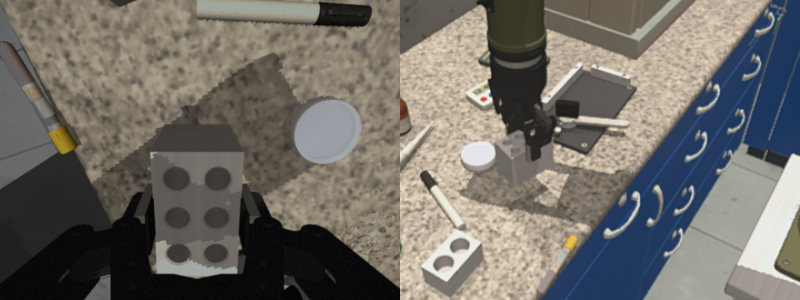

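Call:
step_arm(targets=[0,0,-15,0,0,-0.095,0,0,-15,0,0,-0.1,0,0,0,0,0,-0.1,0,0,0,0,0,-0.1,-36,5,0,0,0,0,-36,5,0,0,0,0,-36,5,0,0,0,0,-36,5,0,0,0,0,-36,5,0,0,0,0,-36,5,0,0,0,0,-36,4,0,0,0,0,-38,4,0,0,0,0])

```text
time: 11.8
tool_pos: [0.5424, -0.1016, 0.1287]
eef_rot: [-0.001, 0.681, 0.732, -0.0]
ft_force: [1.4, 0.3, -3.9]
grip_width: 0.0448
```

Call:
step_arm(targets=[0,0,0,0,0,0,0,0,0,0,0,0,0,0,0,0,0,0])

```text
time: 12.05
tool_pos: [0.5421, -0.1002, 0.1288]
eef_rot: [-0.002, 0.682, 0.731, -0.001]
ft_force: [-0.3, 0.9, -4.8]
grip_width: 0.0451
```

```bash
cat > see2.py <<'E'
import sys
from workcell import r
from h import *
s=r.observe();print({k:np.round(v,4).tolist() for k,v in s.items()})
h=2*np.arctan2(s["eef_rot"][2],s["eef_rot"][1]);print("h",h)
c,sn=np.cos(.0729),np.sin(.0729)
d=s["tool_pos"][:2]-np.array([.5205,-.054]);print("tcp in fixture mm",(c*d[0]+sn*d[1])*1e3,(-sn*d[0]+c*d[1])*1e3)
for cam in("wrist","side"):
  k=r.get_calibration(cam);im=r.read_camera(cam)
  big=im.copy()
  F=(.5205,-.054,.0729)
  B=(s["tool_pos"][0],s["tool_pos"][1],h-np.pi/2)
  zb=s["tool_pos"][2]-.036
  for b,pp in [(x,F) for x in MODELS["fixture"]]+[(box(.046,.076,zb,zb+.06),B)]:
    q=np.round((proj(k,place(b,pp)))).astype(int)
    for i in range(8):
        for j in (1,2,4):
            if not i&j: cv2.line(big,tuple(map(int,q[i])),tuple(map(int,q[i|j])),(0,0,255),1)
  if cam=="side": big=cv2.resize(big[130:280,260:460],(800,600),interpolation=cv2.INTER_CUBIC)
  cv2.imwrite(f"pics/{cam}_{sys.argv[1]}.png",big)
E
python3 see2.py a
```

```text
{'time': 12.05, 'q': [-0.2598, 0.374, 1.692, 0.0006, 1.0788, -0.3301], 'joint_velocities': [0.0281, -0.0109, 0.013, 0.0021, 0.0012, -0.0004], 'joint_efforts': [-1.0611, -47.8742, -22.8955, -0.1247, -0.1365, -0.0068], 'tool_pos': [0.5421, -0.1002, 0.1288], 'eef_rot': [-0.0016, 0.6819, 0.7314, -0.0005], 'ft_force': [-0.3282, 0.9385, -4.7599], 'wrist_torque': [0.054, 0.0136, -0.0297], 'grip_width': 0.0451}
h 1.6408102044294732
tcp in fixture mm 18.153958879115855 -47.64651220886836
```

View pics/wrist_a.png

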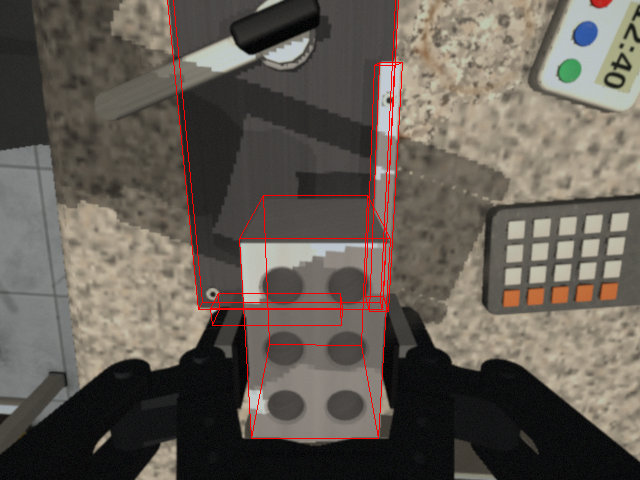

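View pics/side_a.png

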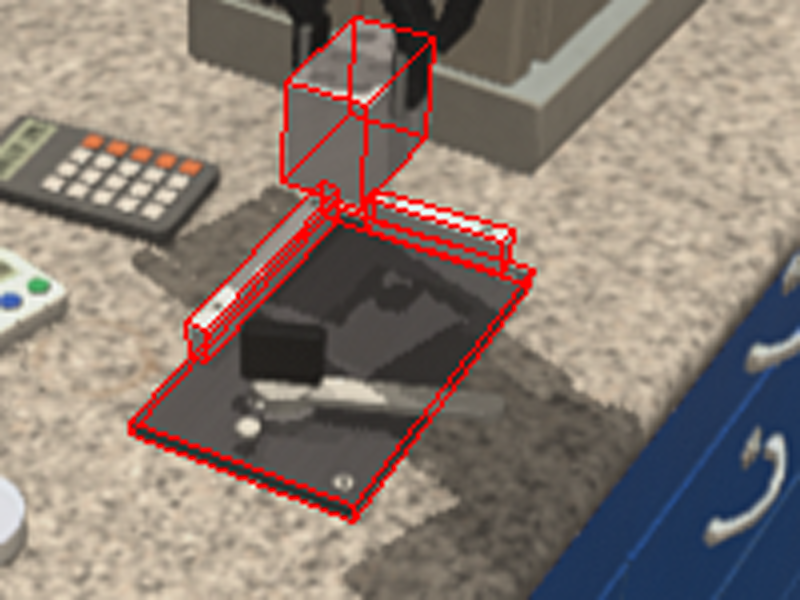

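Call:
step_arm(targets=[0,0,30,0,0,-0.003,0,0,30,0,0,0,0,0,15,0,0,0,0,0,0,0,0,0,0,0,0,0,0,0,0,0,0,0,0,0])

```text
time: 12.65
tool_pos: [0.5441, -0.0996, 0.0559]
eef_rot: [0.001, 0.68, 0.733, 0.0]
ft_force: [-0.7, -0.3, -4.7]
grip_width: 0.0453
```

Call:
step_arm(targets=[0,0,2,0,0,0,0,0,2,0,0,0,0,0,0,0,0,0,0,0,0,0,0,0,0,0,0,0,0,0])

```text
time: 13.07
tool_pos: [0.5434, -0.1004, 0.0515]
eef_rot: [0.0, 0.68, 0.733, 0.0]
ft_force: [0.3, -0.4, -3.5]
grip_width: 0.0448
```

Call:
step_arm(targets=[0,0,1,0,0,0,0,0,1,0,0,0,0,0,0,0,0,0,0,0,0,0,0,0,0,0,0,0,0,0])

```text
time: 13.48
tool_pos: [0.5431, -0.1003, 0.049]
eef_rot: [-0.0, 0.68, 0.733, -0.0]
ft_force: [0.1, 0.1, -3.9]
grip_width: 0.045
```

Call:
step_arm(targets=[0,0,1,0,0,0,0,0,0,0,0,0,0,0,0,0,0,0,0,0,0,0,0,0])

```text
time: 13.82
tool_pos: [0.5432, -0.1003, 0.048]
eef_rot: [-0.0, 0.68, 0.733, -0.0]
ft_force: [-0.3, -0.3, -4.9]
grip_width: 0.0451
```

Call:
step_arm(targets=[0,0,1,0,0,0,0,0,0,0,0,0,0,0,0,0,0,0,0,0,0,0,0,0])

```text
time: 14.15
tool_pos: [0.5432, -0.1003, 0.047]
eef_rot: [-0.0, 0.68, 0.733, -0.0]
ft_force: [-0.0, -0.5, -3.9]
grip_width: 0.0453
```

Call:
step_arm(targets=[0,0,0.5,0,0,0,0,0,0,0,0,0,0,0,0,0,0,0,0,0,0,0,0,0])

```text
time: 14.48
tool_pos: [0.5433, -0.1003, 0.0467]
eef_rot: [0.0, 0.68, 0.733, 0.0]
ft_force: [-0.7, -0.3, -2.2]
grip_width: 0.0449
```

Call:
step_arm(targets=[0,0,0.5,0,0,0,0,0,0,0,0,0,0,0,0,0,0,0,0,0,0,0,0,0])

```text
time: 14.82
tool_pos: [0.5433, -0.1004, 0.0467]
eef_rot: [0.0, 0.68, 0.733, 0.0]
ft_force: [-1.0, 0.5, 4.9]
grip_width: 0.045
```

Call:
step_arm(targets=[0,4,0,0,0,0,0,4,0,0,0,0,0,0,0,0,0,0,0,0,0,0,0,0,0,0,0,0,0,0])

```text
time: 15.23
tool_pos: [0.5522, -0.0999, 0.0467]
eef_rot: [0.001, 0.68, 0.733, 0.001]
ft_force: [-0.2, 0.1, 4.6]
grip_width: 0.0454
```

Call:
step_arm(targets=[0,1,0,0,0,0,0,0,0,0,0,0,0,0,0,0,0,0,0,0,0,0,0,0])

```text
time: 15.57
tool_pos: [0.5523, -0.0998, 0.0467]
eef_rot: [0.0, 0.68, 0.733, 0.0]
ft_force: [-1.1, -0.1, 6.9]
grip_width: 0.0451
```

Call:
step_arm(targets=[0,0.6,0,0,0,0,0,0,0,0,0,0,0,0,0,0,0,0,0,0,0,0,0,0])

```text
time: 15.9
tool_pos: [0.5524, -0.0998, 0.0467]
eef_rot: [0.0, 0.68, 0.733, -0.0]
ft_force: [-3.4, -0.0, 7.4]
grip_width: 0.0449
```

Call:
step_arm(targets=[0,0.5,0,0,0,0,0,0,0,0,0,0,0,0,0,0,0,0,0,0,0,0,0,0])

```text
time: 16.23
tool_pos: [0.5527, -0.0998, 0.0467]
eef_rot: [0.0, 0.68, 0.733, -0.0]
ft_force: [-3.5, -0.4, 7.7]
grip_width: 0.0451
```

Call:
step_arm(targets=[0,1,0,0,0,0,0,0,0,0,0,0,0,0,0,0,0,0,0,0,0,0,0,0])

```text
time: 16.57
tool_pos: [0.5535, -0.0997, 0.0467]
eef_rot: [-0.0, 0.68, 0.733, -0.0]
ft_force: [-3.7, -0.8, 8.6]
grip_width: 0.0451
```

Call:
step_arm(targets=[0,1,0,0,0,0,0,0,0,0,0,0,0,0,0,0,0,0,0,0,0,0,0,0])

```text
time: 16.9
tool_pos: [0.5536, -0.0996, 0.0467]
eef_rot: [-0.001, 0.68, 0.733, -0.001]
ft_force: [-5.7, -1.5, 10.4]
grip_width: 0.0452
```

```bash
python3 see2.py b
```

```text
{'time': 16.9, 'q': [-0.2525, 0.4892, 1.7539, -0.0012, 0.9005, -0.3263], 'joint_velocities': [-0.0011, -0.0005, -0.0004, -0.0021, -0.002, 0.0006], 'joint_efforts': [1.3189, -44.0543, -18.2265, 0.591, -1.8203, -0.103], 'tool_pos': [0.5536, -0.0996, 0.0467], 'eef_rot': [-0.0007, 0.6803, 0.733, -0.0009], 'ft_force': [-5.6582, -1.5443, 10.4094], 'wrist_torque': [-0.1237, 0.868, -0.1209], 'grip_width': 0.0452}
h 1.645373535042207
tcp in fixture mm 29.706019304570283 -47.90836536917576
```

View pics/wrist_b.png

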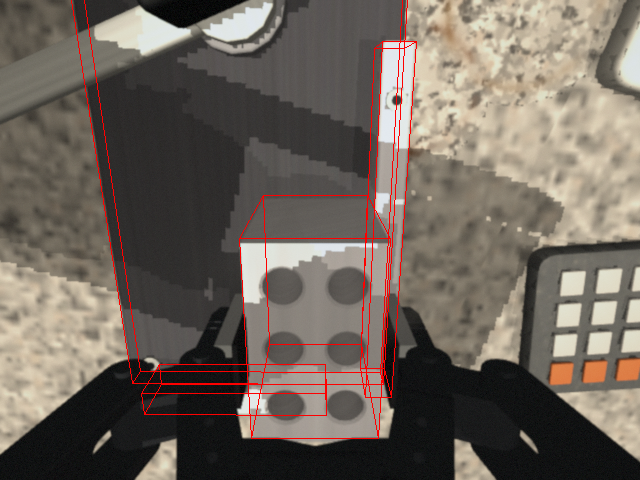

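View pics/side_b.png

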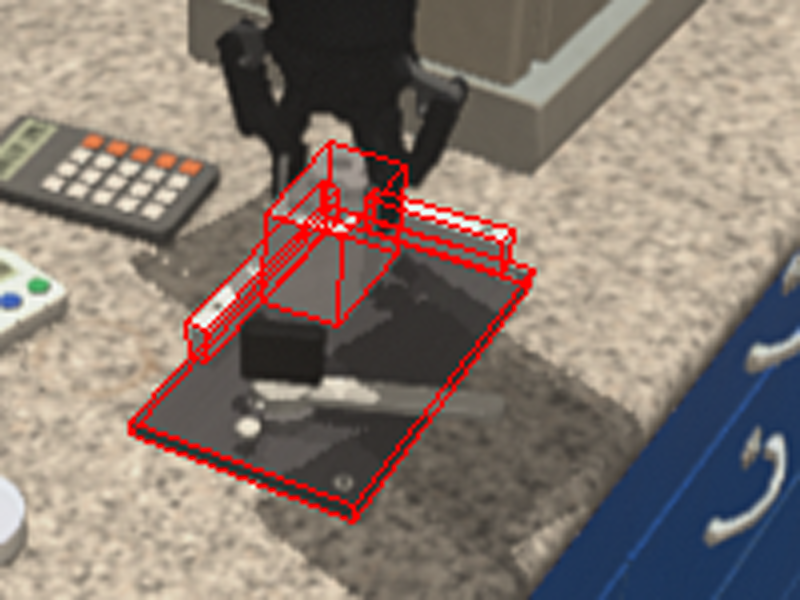

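Call:
step_arm(targets=[-4,0,0,0,0,0,-4,0,0,0,0,0,-2,0,0,0,0,0,0,0,0,0,0,0,0,0,0,0,0,0])

```text
time: 17.42
tool_pos: [0.5542, -0.1082, 0.0467]
eef_rot: [-0.002, 0.681, 0.733, -0.0]
ft_force: [-5.1, 2.8, 10.6]
grip_width: 0.0449
```

Call:
step_arm(targets=[-1,0,0,0,0,0,0,0,0,0,0,0,0,0,0,0,0,0,0,0,0,0,0,0])

```text
time: 17.75
tool_pos: [0.5542, -0.1088, 0.0467]
eef_rot: [-0.002, 0.681, 0.733, -0.0]
ft_force: [-5.5, 4.6, 11.0]
grip_width: 0.0451
```

Call:
step_arm(targets=[-1,0,0,0,0,0,0,0,0,0,0,0,0,0,0,0,0,0,0,0,0,0,0,0])

```text
time: 18.08
tool_pos: [0.5543, -0.1097, 0.0467]
eef_rot: [-0.002, 0.681, 0.733, 0.0]
ft_force: [-5.0, 5.1, 9.9]
grip_width: 0.0448
```

Call:
step_arm(targets=[-1,0,0,0,0,0,0,0,0,0,0,0,0,0,0,0,0,0,0,0,0,0,0,0])

```text
time: 18.42
tool_pos: [0.5544, -0.11, 0.0467]
eef_rot: [-0.002, 0.681, 0.733, 0.0]
ft_force: [-5.2, 6.8, 11.7]
grip_width: 0.0447
```

Call:
step_arm(targets=[-1,0,0,0,0,0,0,0,0,0,0,0,0,0,0,0,0,0,0,0,0,0,0,0])

```text
time: 18.75
tool_pos: [0.5543, -0.11, 0.0468]
eef_rot: [-0.003, 0.681, 0.732, 0.001]
ft_force: [-5.0, 9.7, 12.5]
grip_width: 0.0451
```

Call:
step_arm(targets=[-1,0,0,0,0,0,0,0,0,0,0,0,0,0,0,0,0,0,0,0,0,0,0,0])

```text
time: 19.08
tool_pos: [0.5544, -0.1101, 0.0468]
eef_rot: [-0.003, 0.681, 0.732, 0.001]
ft_force: [-4.6, 12.9, 13.6]
grip_width: 0.0452
```

```bash
python3 see2.py c
```

```text
{'time': 19.0833, 'q': [-0.2744, 0.4927, 1.7462, 0.0071, 0.9073, -0.3513], 'joint_velocities': [0.0006, -0.0009, -0.0011, -0.0011, -0.0001, 0.0007], 'joint_efforts': [-6.7051, -42.8106, -19.3305, -3.3151, -2.7449, -0.1846], 'tool_pos': [0.5544, -0.1101, 0.0468], 'eef_rot': [-0.0033, 0.681, 0.7323, 0.0014], 'ft_force': [-4.5988, 12.9423, 13.5761], 'wrist_torque': [2.0092, 0.5987, -0.258], 'grip_width': 0.0452}
h 1.6432688713376997
tcp in fixture mm 29.71952924288993 -58.40262177440042
```

View pics/wrist_c.png

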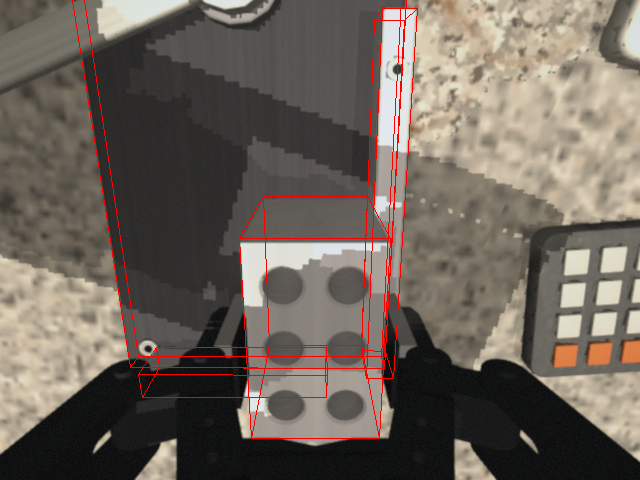

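View pics/side_c.png

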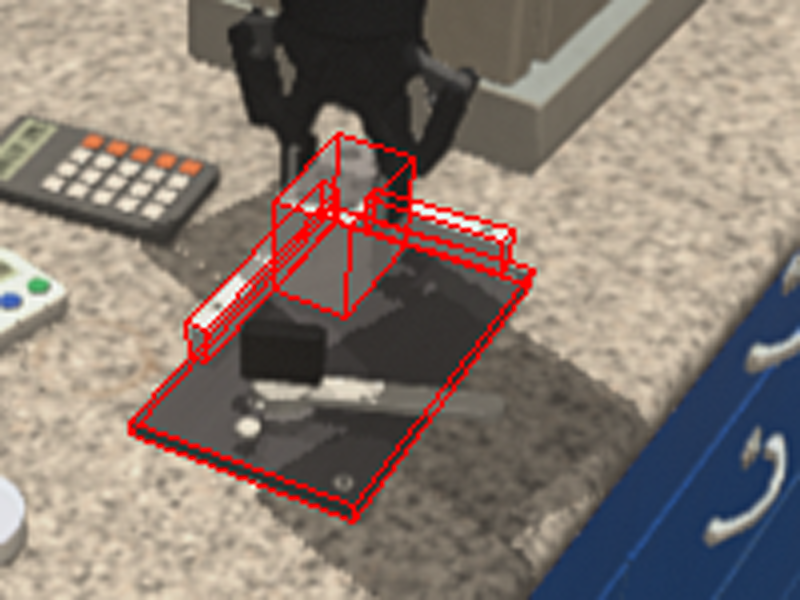

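Call:
step_arm(targets=[1,0.6,-0.3,0,0,0,0,0,0,0,0,0,0,0,0,0,0,0,0,0,0,0,0,0,0,0,0,0,0,0,0,0,0,0,0,0])

```text
time: 19.68
tool_pos: [0.5544, -0.11, 0.0468]
eef_rot: [-0.003, 0.681, 0.732, 0.001]
ft_force: [-4.3, 10.0, 11.7]
grip_width: 0.045
```

```bash
python3 see2.py d; python3 - <<'E'
from workcell import r
from h import *
for c,p0 in(("side",(.5548,-.1117,.0729)),("top",(.5548,-.1117,.0729))):
    im=r.read_camera(c)
    for n in("low_block","tube","pen","dish","tape"):
        t=r.trace(c,n)
        if t: print(c,n,np.round(t[0]["pixel"]),int(t[0]["mask"].sum()))
E
```

```text
{'time': 19.6833, 'q': [-0.2731, 0.493, 1.7457, 0.0049, 0.9081, -0.3493], 'joint_velocities': [0.001, 0.0001, 0.0009, 0.0014, 0.0007, 0.0003], 'joint_efforts': [-4.6966, -43.8322, -19.6868, -2.3103, -2.6532, -0.1617], 'tool_pos': [0.5544, -0.11, 0.0468], 'eef_rot': [-0.0032, 0.6808, 0.7325, 0.0005], 'ft_force': [-4.3396, 9.9761, 11.7492], 'wrist_torque': [1.5315, 0.7338, -0.168], 'grip_width': 0.045}
h 1.6438629195954746
tcp in fixture mm 29.72087550117532 -58.300598061667436
side low_block [227. 357.] 2043
side tube [323. 356.] 532
side pen [216. 302.] 619
side dish [249. 258.] 666
side tape [162. 345.] 1432
top low_block [226. 242.] 685
top pen [262. 202.] 367
top dish [307. 202.] 475
```

View pics/wrist_d.png

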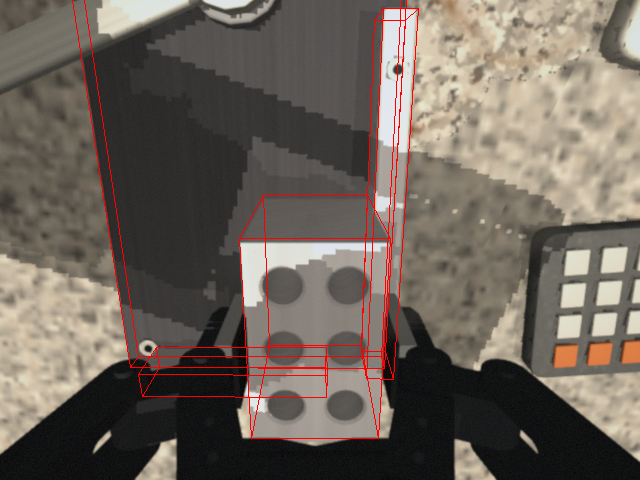

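Call:
step_arm(targets=[0,1,-0.2,0,0,0,0,0,0,0,0,0,0,0,0,0,0,0,0,0,0,0,0,0,0,0,0,0,0,0])

```text
time: 20.8
tool_pos: [0.5545, -0.11, 0.0468]
eef_rot: [-0.004, 0.681, 0.732, -0.0]
ft_force: [-7.8, 8.7, 12.6]
grip_width: 0.0451
```

Call:
step_arm(targets=[0,1,0,0,0,0,0,0,0,0,0,0,0,0,0,0,0,0,0,0,0,0,0,0,0,0,0,0,0,0])

```text
time: 21.22
tool_pos: [0.5545, -0.1099, 0.0468]
eef_rot: [-0.004, 0.681, 0.733, -0.001]
ft_force: [-8.7, 7.7, 13.5]
grip_width: 0.0452
```

Call:
step_arm(targets=[0,0,0,0,0,0,0,0,0,0,0,0,0,0,0,0,0,0,0,0,0,0,0,0,0,0,0,0,0,0,0,0,0,0,0,0])

```text
time: 21.72
tool_pos: [0.5545, -0.11, 0.0468]
eef_rot: [-0.004, 0.681, 0.733, -0.001]
ft_force: [-9.2, 7.5, 13.8]
grip_width: 0.0449
```

```bash
python3 see2.py e
```

```text
{'time': 21.7167, 'q': [-0.2724, 0.4943, 1.7427, 0.0037, 0.9131, -0.3479], 'joint_velocities': [0.0003, -0.0, -0.0001, 0.0012, 0.0001, -0.0005], 'joint_efforts': [-3.5112, -42.9903, -21.1606, -1.7343, -3.6597, -0.2359], 'tool_pos': [0.5545, -0.11, 0.0468], 'eef_rot': [-0.0044, 0.6807, 0.7325, -0.0006], 'ft_force': [-9.2499, 7.5423, 13.7826], 'wrist_torque': [1.2916, 1.2577, -0.196], 'grip_width': 0.0449}
h 1.644013604450975
tcp in fixture mm 29.801115184955542 -58.28311062214116
```

View pics/side_e.png

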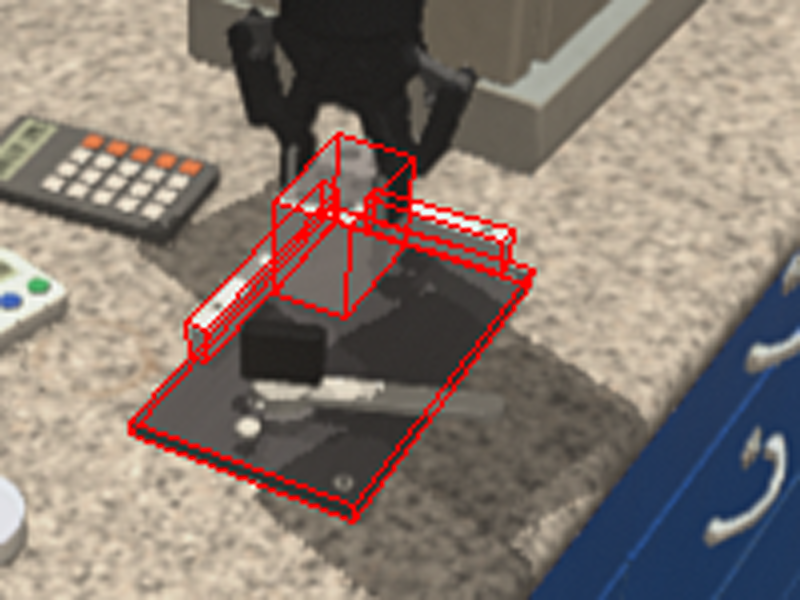

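```bash
python3 -c "
from workcell import r
print(r.close_job())"
```

```text
the job is handed in; nothing more can be done
None
```

The latch is over, and the tall block is in the corner, still gripped and pressed against both fences. I handed the job in at about 22 s of the 64 s allowed.

**What I did**
- I gripped the latch's bar handle and turned it about 1.2 rad clockwise. A wrist picture with the arm drawn in at 1.2 rad matched.
- I gripped the tall block across its 46 mm width and lifted it about 65 mm. I carried it over the fixture, lowered it until the force showed contact with the plate, and slid it against the long fence and then the short fence.

**Last checks**
- **Forces:** about 8.7 N along the long-fence direction, 8.2 N along the short-fence direction and 14 N downwards. These are wrist readings and include friction. Allowing for friction of up to 4 N, each fence should still get about 4 N or more.
- **Contact:** the gripper no longer moved when I commanded it further towards either fence.
- **Angles:** the tool was square to the fixture within about 0.001 rad and tilted under 0.01 rad.
- **Bystanders:** the low block, pen and dish were where they started in both cameras. The tube and tape were found only by the side camera; the tube had not moved, and the tape's detected centre was off by a few pixels although the arm never went near it.

**What did not agree exactly**
- In y, the gripper stopped 1.7 mm short of the computed home position; in x it was within 0.2 mm. I put this down to a small grip offset and calibration error, because the contact there was rigid.
- I did not measure the block's own position in the corner. The gripper hid it from the cameras, so its place is inferred from the tool pose and the forces.

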